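# Clamp a gel tray in the caster with its torque-limiting knob

## Task

Put the empty gel tray into the gel caster, flat on the bed and lengthwise between the two end gaskets, and let go of it. Then turn the caster's black knob clockwise, re-gripping as often as needed, so that the sliding wall presses the gaskets onto the tray's open ends, until you feel the knob's slip clutch click; stop at that first click, do not click it a second time, and let go. Leave the comb, tip box, bottle and beaker where they are.

Things in the scene. Friction and masses are not known exactly. Their poses are not given: they have to be found in the camera images.
- tray: Loose gel tray, a rigid trough 110 mm long (x), 62 mm wide (y), 24 mm high (z up), about 90 g: clear floor 4 mm thick, two grey side walls 5 mm thick along its length with small comb slots in the rim, both ends open. Starts on the bench. Grip it across its 62 mm width; either end may face either gasket. Origin at the centre of its underside.
- tray_center (a point): Centre of the gel tray, 12 mm above its underside. Axes as the tray's: x along its length, y across, z up.
- caster: Gel caster: white moulded stand 270 x 116 mm, fixed to the bench. Its flat bed, without side rails, lies between two upright end walls 92 mm wide, tops 44 mm above the bench, each faced with a dark gasket 80 mm wide and as high. Origin on the bench under the bed point; x along the caster from the fixed wall towards the knob, z up.
- bed (a point): Centre of the bed, on its surface, 12 mm above the bench; axes as the caster's. From here the bed is free for at least 58 mm towards either gasket, so a tray set down centred here fits between them. Gasket strips come in several thicknesses: the fixed wall's (-x side) may stand up to 10 mm farther away than that, the sliding wall's up to 2 mm; both differ each time and are not measured.
- knob: Black ribbed knob, round, 44 mm across, 28 mm high, axis upright, at the +x end of the caster. Origin at its underside's centre, 128 mm from the bed point along +x, 44 mm above the bench. Joint knob (not measured): its clockwise slip on the spindle, 0 at the start, 0.52 rad a click. A white line on its top meets the dotted end of the slot in the spindle end till it slips.
- knob_grip (a point): On the knob's axis, half-way up, 58 mm above the bench; nothing beside the knob stands higher than 44 mm. Clockwise from above drives the sliding wall 5 mm per radian towards the tray, against about 0.23 N m; it stays where it is left. 2 to 4.5 rad in all bring the first click. Grip firmly (30 to 50 N), or the fingers slip on the ribs.
- collar (a point): Centre of the knob's grey collar, on its axis, 42 mm above the bench. The clutch: with both gaskets bearing on the tray the torque climbs to about 0.35 N m; then the knob rides up a sprung ratchet tooth, the torque sinking steadily to under 0.1 N m, and drops off it with a jerk: the click. At once the torque is back near 0.3 N m: next tooth. Let go before the click, it springs back.
- comb: White gel comb lying on the bench, 84 mm long and 10 mm high, bystander.
- tip_box: Blue pipette-tip box with clear lid, 120 x 84 x 68 mm, bystander. Origin at the centre of its underside.
- buffer_bottle: Buffer bottle, 72 mm across and 160 mm high, bystander. Origin at the centre of its underside.
- beaker: Glass beaker, 72 mm across and 90 mm high, bystander. Origin at the centre of its underside.
Not all that is in view belongs to the job. Of the things like the tray, leave any that is orange; of the rest the smaller one is meant.

How it is judged:
On the way, in this order (a step that is already met when the one before it is completed fails the run):
1. the tray lies flat on the caster's bed between the gaskets, lengthwise, and is let go (x of tray_center in the frame of bed between -0.017 and 0.009 m and y of tray_center in the frame of bed between -0.008 and 0.008 m and z of tray_center in the frame of bed below 0.015 m and angle between the x axis of tray_center and the x axis of bed, either way round below 0.12 rad and contact force between the fingers and tray below 0.2 N), for 0.2 s.
2. the clutch has clicked once with the tray pressed between the gaskets (value of joint knob above 0.44 rad and contact force between caster and tray above 20 N), for 0.1 s.
At the end, for the whole second after the job is handed in: The tray lies flat on the bed (within 3 mm of its height), lengthwise within 0.06 rad, within 8 mm of the middle line, at rest, and clamped (contact force of caster on tray, both ends added, above 20 N); the knob has slipped one click (0.52 rad) on its spindle, not two, and is let go (all of step 2 and y of tray_center in the frame of bed between -0.008 and 0.008 m and z of tray_center in the frame of bed below 0.015 m and angle between the x axis of tray_center and the x axis of bed, either way round below 0.06 rad and linear speed of tray below 0.01 m/s); the robot touches nothing.
It fails at once if the clutch clicks a second time (value of joint knob above 1 rad).
It fails at once if a bystander (comb, tip box, bottle or beaker) is moved more than 30 mm (distance of any of comb, tip_box, buffer_bottle, beaker from where it was at the start of the episode above 0.03 m).
It also fails if it takes over 72 s, if anything falls off the work surface, if the arm or the gripper's body presses on something with over 40 N, if the wrist force passes 120 N, or if a joint passes its speed limit or range.

## Robot

A 6-joint arm with a two-finger parallel gripper is mounted at the origin on the work surface. World frame = base frame: x ahead of the robot, y to its left, z up, the work surface at z = 0. Lengths are in m, angles in rad, forces in N, time in s.
With the tool pointing down it reaches from about 0.35 to 0.85 m from the base axis. Payload 8.1 kg.
Tool frame: the origin (TCP) lies on the centre line of the jaws, within the pads' length; the fingertips stand robot.tip_reach ahead of it and the grasp point (between the pads) lies 5 mm behind it (robot.tip_reach is the distance from the TCP to the fingertips, in m); z points along the fingers, y is the direction in which the jaws open and shut (so a half turn about z gives the same grasp; the last joint's range is limited). The gripper opens to 93 mm and grips with 3 to 60 N. Pads are 15 mm wide; open, the fingers measure 128 mm over their backs; the gripper's body (75 mm by 188 mm) begins 65 mm behind the grasp point.
Start: joints at [1.102, 0.13, 1.488, -0, 1.523, -0.085], TCP at [0.225, 0.556, 0.233] pointing down, gripper open.
Joint ranges: [-2.96, 2.96], [-0.89, 2.26], [0.02, 2.5], [-1.34, 4.48], [0, 2.73], [-2.66, 2.66]. Speed limits (rad/s): [2.39, 2.39, 2.79, 3.14, 3.14, 3.14].

## Interface

Orientations are given as a rotation vector (axis times angle).
In Python, from plant import sensors, read_camera, robot gives the robot as it stands.
- The arm moves only by the tool play_rows, never from a script. Its argument "series" is a list that holds one entry, the list of rows, each a list of 5 numbers: the closure, from -1 (fully open) to 1 (shut), then the shift along the world's x, y, z in m, then the turn about the world's z in rad. A call has 1 to 8 rows; each row is the pose to reach, as a shift and turn from the pose commanded when the call began; what a row does not reach only later rows make up. A row lasts 1/10 s, in which the tool goes at most 50 mm and 8.59 degrees, less where a joint would pass 70% of its speed; a pose out of reach is approached as far as the arm can. A call with a gripper value outside its range is refused whole. The fingers move at their own pace and stop on an object; "force" is the grip in N (left out, the last holds). Time passes only in rows, so rows that repeat a pose let the fingers close. It gives the time, the measured TCP pose, the force and the opening at its end, in the units of the state.
- sensors.read_state(): the state, without advancing time (a new reading comes with each control period).
- read_camera(name): name is "side" or "top"; returns a dict with "color" (400x640x3 uint8, red, green, blue), "range_z" (400x640 float32, m along the optical axis (not along the pixel's ray), 0 where there is no reading), "intrinsics" (3x3 intrinsics, pixels), "rvec" (rotation vector, rad) and "tvec" (3), from world to camera coordinates, as OpenCV has them. Camera axes: x right, y down, z forward; pixel columns grow to the right and rows downward; lengths in m; the calibration is good to about 2 mm. A picture is of the moment at which its call begins.
- robot.close_job(): hands the job in, once; it reports no verdict.
The state is a dict: "t": time; "q": joint angles; "dq": joint speeds; "joint_torque": joint torques, N m; "tool_pos": TCP position; "orientation": TCP orientation; "force": force on the tool from outside, world axes, zero at the start; "wrist_torque": the same for the moment, N m; "opening": finger opening in m.
Only numpy, scipy, OpenCV 4.12 (cv2) and the standard library are available. Lean on these libraries where they do the work, as an engineer would, in place of code of your own. Each camera call takes 0.05 s, during which the arm holds its last target.

## Working session

There is one attempt and no reset: what is moved stays moved. The work goes in short steps, Python scripts to look and compute and a tool call to move; the robot and the scene stay as the last step left them, time stands still between calls to the robot, and variables do not carry over. Pictures are saved under pics/ and viewed, and the job is handed in when it is done.

Besides the shell and the picture viewer there is one more tool, called after "Request:" as name(argument=value, ...) on one line, values as JSON. play_rows: Moves the arm, as the interface text tells. Its arguments: {"type":"object","properties":{"series":{"type":"array","items":{"type":"array","items":{"type":"array","items":{"type":"number"}}}},"force":{"type":"number"}},"required":["series"]}

```bash
ls; mkdir -p pics
cat > h.py <<'E'
import numpy as np, cv2
from plant import sensors, read_camera, robot
def cap(name):
    c=read_camera(name); cv2.imwrite
    R=cv2.Rodrigues(np.array(c["rvec"],float))[0]; c["R"]=R; c["t"]=np.array(c["tvec"],float).ravel(); c["K"]=np.array(c["intrinsics"],float)
    return c
def plane(c,uv,z):
    uv=np.atleast_2d(np.array(uv,float)); d=np.linalg.inv(c["K"])@np.c_[uv,np.ones(len(uv))].T
    d=c["R"].T@d; o=-c["R"].T@c["t"]; s=(z-o[2])/d[2]
    return (o[:,None]+d*s).T
def cloud(c):
    h,w=c["range_z"].shape; u,v=np.meshgrid(np.arange(w),np.arange(h)); Z=c["range_z"]
    p=np.linalg.inv(c["K"])@np.stack([u.ravel(),v.ravel(),np.ones(h*w)])*Z.ravel()
    P=(c["R"].T@(p-c["t"][:,None])).T.reshape(h,w,3); P[Z<=0]=np.nan
    return P
def save(c,n): cv2.imwrite(f"pics/{n}.png",c["color"][:,:,::-1])
E
python3 - <<'E'
from h import *
import pickle
for n in("top","side"):
    c=cap(n); save(c,n+"0"); pickle.dump(c,open(n+"0.pkl","wb")); print(n,-c["R"].T@c["t"],c["K"][0,0])
print(sensors.read_state(), robot.tip_reach)
E
```

```text
pics
top [ 0.36942139 -0.02221265  1.39251775] 459.97435723380704
side [ 0.40873575 -0.85380873  0.92744519] 401.2116969720637
{'t': 0.1, 'q': array([ 1.10159912e+00,  1.31088006e-01,  1.48912207e+00,  2.64143680e-05,
        1.52297909e+00, -8.53985786e-02]), 'dq': array([-0.00109603, -0.0006465 , -0.00171201, -0.00246213,  0.00056259,
        0.00038765]), 'joint_torque': array([ 1.80543553e-03, -5.61340892e+01, -4.93095195e+01,  7.70403980e-02,
        2.91458401e-02,  6.82315346e-06]), 'tool_pos': array([0.22442751, 0.55594876, 0.23171743]), 'orientation': array([-5.99089750e-01, -3.08346960e+00,  2.40028257e-03]), 'force': array([0.00810959, 0.33557998, 0.3976988 ]), 'wrist_torque': array([ 0.01840031, -0.05931639,  0.01266593]), 'opening': 0.09271298352332033} 0.014
```

View pics/top0.png

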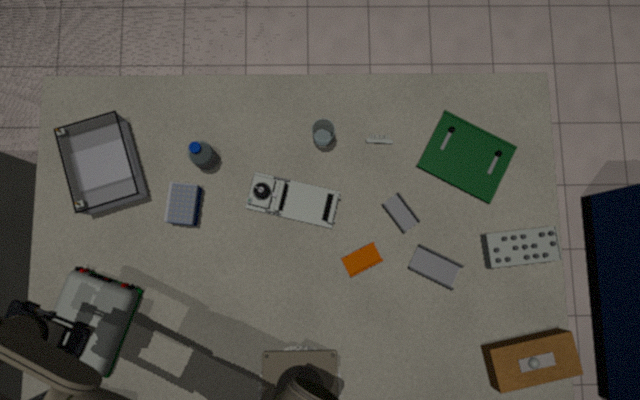

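View pics/side0.png

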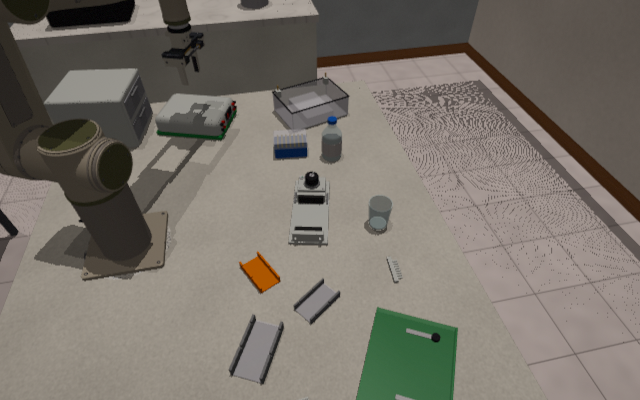

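The top view shows the smaller grey tray at (400,213), the orange tray at (362,260) and the larger grey tray at (435,266). The caster's knob is at (262,190) and its fixed wall at (331,208). I'll measure these next.

Run:
```python
from h import *
import pickle
c=pickle.load(open("top0.pkl","rb"))
im=c["color"][:,:,::-1]
a=cv2.resize(im[160:240,235:355],None,fx=6,fy=6,interpolation=cv2.INTER_CUBIC)
b=cv2.resize(im[185:240,375:425],None,fx=9,fy=9,interpolation=cv2.INTER_CUBIC)
cv2.imwrite("pics/zc.png",np.clip(a*1.6,0,255)); cv2.imwrite("pics/zt.png",np.clip(b*1.6,0,255))
P=cloud(c)
# height map
z=P[...,2]; hm=np.clip(z*1000*3,0,255); hm[np.isnan(hm)]=0
cv2.imwrite("pics/zh.png",cv2.resize(hm[160:240,235:435].astype(np.uint8),None,fx=4,fy=4,interpolation=cv2.INTER_NEAREST))
print(np.nanmedian(z[270:330,300:340]))
for nm,(u,v) in dict(tray=(400,213),knob=(262,190),fix=(331,208),bed=(305,202),big=(435,266)).items(): print(nm,P[v,u])
```

```text
0.00016049877616570017
tray [ 0.5065823  -0.31290005 -0.00460789]
knob [0.57129669 0.10184191 0.06982483]
fix [ 0.51927459 -0.0991349   0.04294378]
bed [ 0.54185324 -0.02256686  0.01254445]
big [ 0.34473276 -0.41065109  0.0025344 ][ WARN:0@0.540] global loadsave.cpp:1063 imwrite_ Unsupported depth image for selected encoder is fallbacked to CV_8U.
```

View pics/zc.png

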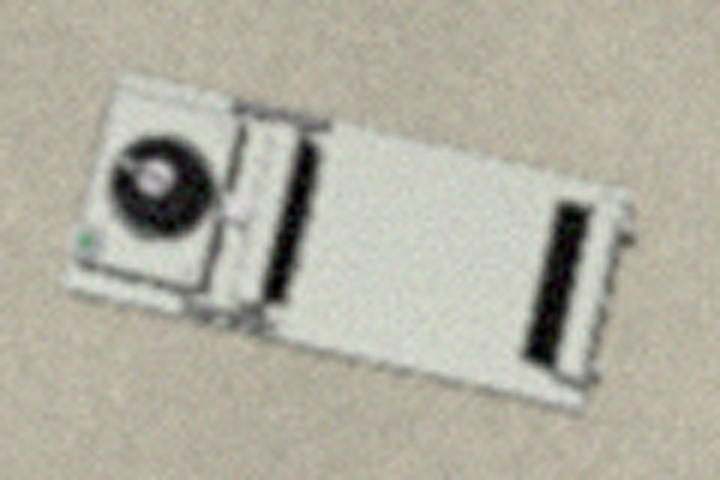

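View pics/zt.png

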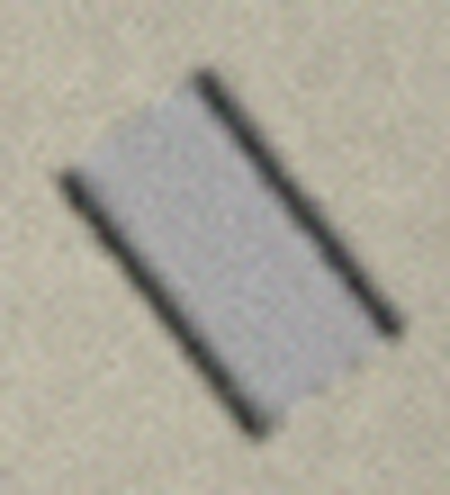

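View pics/zh.png

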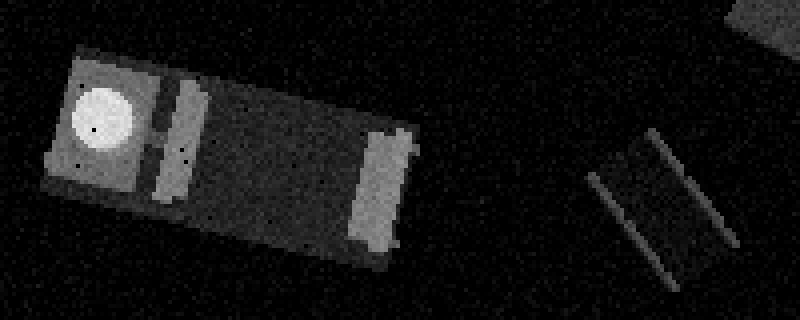

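```bash
cat > loc.py <<'E'
from h import *
def rect(p):
    (cx,cy),(w,h),a=cv2.minAreaRect(np.array(p[:,:2]*1000,np.float32))
    if w<h: w,h=h,w; a+=90
    return cx,cy,w,h,np.deg2rad((a+90)%180-90)
def tray(c,roi):
    u0,u1,v0,v1=roi; im=cv2.cvtColor(c["color"],cv2.COLOR_RGB2GRAY)
    P=cloud(c)[...,2]
    m=np.zeros(im.shape,bool); m[v0:v1,u0:u1]=((P>.014)&(P<.034))[v0:v1,u0:u1]
    v,u=np.nonzero(m); q=plane(c,np.c_[u,v],.024); return rect(q),len(u)
E
python3 - <<'E'
from loc import *
import pickle
c=pickle.load(open("top0.pkl","rb")); P=cloud(c); z=P[...,2]
print("tray",tray(c,(375,425,185,240)))
def comp(lo,hi,u0,u1,v0,v1,zz):
    m=np.zeros(z.shape,np.uint8); m[v0:v1,u0:u1]=((z>lo)&(z<hi))[v0:v1,u0:u1]
    m=cv2.morphologyEx(m,cv2.MORPH_OPEN,np.ones((3,3)))
    v,u=np.nonzero(m); return plane(c,np.c_[u,v],zz)
k=comp(.06,.085,240,290,165,215,.072); print("knob",k.mean(0),len(k),k[:,:2].max(0)-k[:,:2].min(0))
b=comp(.007,.02,235,355,160,240,.012); print("base",rect(b))
f=comp(.03,.055,315,355,180,240,.044); print("fixwall",rect(f))
s=comp(.03,.055,277,290,170,225,.044); print("slide",rect(s))
c2=pickle.load(open("side0.pkl","rb")); P2=cloud(c2);z2=P2[...,2]
print("side tray",tray(c2,(285,345,275,325)))
c,z=c2,z2
k=comp(.066,.085,295,330,160,200,.072); print("knob side",k.mean(0),len(k))
E
```

```text
tray ((506.6968994140625, -308.0544128417969, 108.44570922851562, 64.47282409667969, np.float64(0.6108580476630722)), 171)
knob [0.57361246 0.10685013 0.072     ] 181 [0.04122354 0.04053015]
base (551.3524780273438, 16.541770935058594, 267.40667724609375, 115.9577865600586, np.float64(1.3265849874668485))
fixwall (522.701416015625, -94.06828308105469, 90.6549072265625, 32.182926177978516, np.float64(-0.23277053244312224))
slide (562.5331420898438, 49.82870101928711, 85.38399505615234, 22.56114959716797, np.float64(-0.2348262264885544))
side tray ((505.9248962402344, -312.664794921875, 112.60572814941406, 66.61643981933594, np.float64(0.6227351469135802)), 262)
knob side [0.57189764 0.10293715 0.072     ] 106
```

```bash
cat >> loc.py <<'E'
def darkrims(c,roi,th,zz=.024,sc=6):
    u0,u1,v0,v1=roi; g=cv2.cvtColor(c["color"],cv2.COLOR_RGB2GRAY)[v0:v1,u0:u1]
    G=cv2.resize(g,None,fx=sc,fy=sc,interpolation=cv2.INTER_CUBIC)
    n,l,st,_=cv2.connectedComponentsWithStats((G<th).astype(np.uint8))
    out=[]
    for i in range(1,n):
        if st[i,4]<60: continue
        v,u=np.nonzero(l==i); q=plane(c,np.c_[(u+.5)/sc-.5+u0,(v+.5)/sc-.5+v0],zz)
        out.append(np.round(np.array(rect(q)),3))
    return out
E
python3 - <<'E'
from loc import *
import pickle
for n,rt,rg in(("top",(378,425,188,238),(235,355,160,240)),("side",(285,345,275,325),(285,335,185,245))):
    c=pickle.load(open(n+"0.pkl","rb"))
    g=cv2.cvtColor(c["color"],cv2.COLOR_RGB2GRAY); print(n,np.median(g[rt[2]:rt[3],rt[0]:rt[1]]))
    for th in (50,65,80):
        print(th); [print("  T",o) for o in darkrims(c,rt,th)]
    for th in (40,60): [print("  C",th,o) for o in darkrims(c,rg,th,.044)]
c=pickle.load(open("side0.pkl","rb"))
im=c["color"][:,:,::-1]
cv2.imwrite("pics/zs.png",cv2.resize(np.clip(im[165:330,235:345]*1.6,0,255).astype(np.uint8),None,fx=3.6,fy=3.6,interpolation=cv2.INTER_CUBIC))
E
```

```text
top 108.0
50
  T [ 520.528 -330.477  103.948    4.763    0.619]
  T [ 494.631 -278.953   86.334    4.809    0.633]
  T [ 451.786 -309.607   13.3      4.209    0.497]
65
  T [ 520.809 -330.341  107.32     7.618    0.615]
  T [ 487.773 -284.055  106.823    7.649    0.625]
80
  T [ 520.989 -330.574  110.288   10.935    0.628]
  T [ 487.956 -284.462  109.393   10.468    0.629]
  C 40 [572.785 105.218  46.244  43.695   0.968]
  C 40 [ 5.54706e+02  4.13770e+01  7.96860e+01  1.02950e+01 -2.56000e-01]
  C 40 [ 5.22371e+02 -8.83460e+01  7.88130e+01  1.35290e+01 -2.44000e-01]
  C 60 [573.088 105.747  49.592  47.151   0.888]
  C 60 [ 5.54772e+02  4.12390e+01  8.34200e+01  1.25310e+01 -2.50000e-01]
  C 60 [ 5.22106e+02 -8.82440e+01  8.16040e+01  1.57270e+01 -2.46000e-01]
  C 60 [ 544.182 -122.509    4.947    3.482    1.559]
side 148.0
50
  T [ 489.762 -293.286  112.911    7.53     0.624]
  T [ 522.097 -340.627  112.953    9.738    0.623]
65
  T [ 489.062 -293.587  115.992    9.595    0.629]
  T [ 521.841 -340.406  114.627   11.648    0.622]
80
  T [ 488.854 -293.439  117.766   11.375    0.634]
  T [ 521.837 -340.126  116.802   12.97     0.626]
  C 40 [ 5.6836e+02  8.9194e+01  2.9815e+01  1.0330e+01 -2.1300e-01]
  C 40 [ 5.55101e+02  2.84560e+01  8.10570e+01  3.45870e+01 -2.55000e-01]
  C 40 [ 5.25701e+02 -8.82940e+01  7.64440e+01  1.00180e+01 -2.47000e-01]
  C 60 [ 5.66111e+02  8.64570e+01  3.74070e+01  1.66310e+01 -2.13000e-01]
  C 60 [ 5.55112e+02  2.85610e+01  8.48450e+01  3.72710e+01 -2.49000e-01]
  C 60 [ 5.25391e+02 -8.84100e+01  7.79570e+01  1.22020e+01 -2.47000e-01]
  C 60 [ 5.52437e+02 -1.22790e+02  1.43610e+01  1.87200e+00 -2.12000e-01]
```

View pics/zs.png

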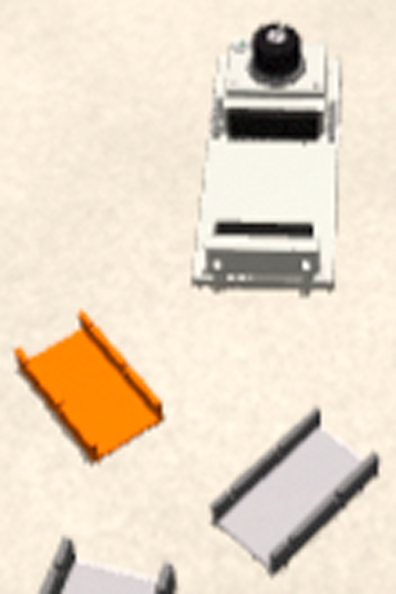

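Request:
play_rows(series=[[[-1, 0.02, -0.045, 0.0, -0.13], [-1, 0.04, -0.09, 0, -0.26], [-1, 0.06, -0.135, 0, -0.4], [-1, 0.08, -0.18, 0, -0.53], [-1, 0.095, -0.225, 0, -0.66], [-1, 0.11, -0.27, 0, -0.8], [-1, 0.12, -0.315, 0, -0.93], [-1, 0.13, -0.36, 0, -1.07]]], force=20)

```text
t: 0.9
tool_pos: [0.3545, 0.1945, 0.2323]
orientation: [-2.094, -2.342, 0.0]
force: [1.5, -0.6, 0.1]
opening: 0.0929
```

Request:
play_rows(series=[[[-1, 0.02, -0.045, 0.0, -0.13], [-1, 0.04, -0.09, 0, -0.26], [-1, 0.06, -0.135, 0, -0.4], [-1, 0.08, -0.18, 0, -0.53], [-1, 0.095, -0.225, 0, -0.66], [-1, 0.11, -0.27, 0, -0.8], [-1, 0.12, -0.315, 0, -0.93], [-1, 0.13, -0.36, 0, -1.063]]])

```text
t: 1.7
tool_pos: [0.4846, -0.1656, 0.2322]
orientation: [-2.992, -0.957, 0.001]
force: [0.5, 0.5, 0.1]
opening: 0.093
```

Request:
play_rows(series=[[[-1, 0.006, -0.045, 0.0, 0.006], [-1, 0.014, -0.09, -0.03, 0.006], [-1, 0.02, -0.135, -0.06, 0.006], [-1, 0.02, -0.143, -0.1, 0.006], [-1, 0.02, -0.143, -0.14, 0.006], [-1, 0.02, -0.143, -0.14, 0.006]]])

```text
t: 2.3
tool_pos: [0.4999, -0.3041, 0.085]
orientation: [-2.977, -0.969, 0.012]
force: [-0.9, 0.5, -0.6]
opening: 0.0934
```

Run:
```python
from h import *
for n,r in(("side",(270,360,225,325)),("top",(370,430,170,245))):
    c=cap(n); u0,u1,v0,v1=r
    cv2.imwrite(f"pics/g_{n}.png",cv2.resize(np.clip(c["color"][v0:v1,u0:u1,::-1]*1.6,0,255).astype(np.uint8),None,fx=6,fy=6,interpolation=cv2.INTER_CUBIC)[:600])
```

```text
(no output)
```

View pics/g_side.png

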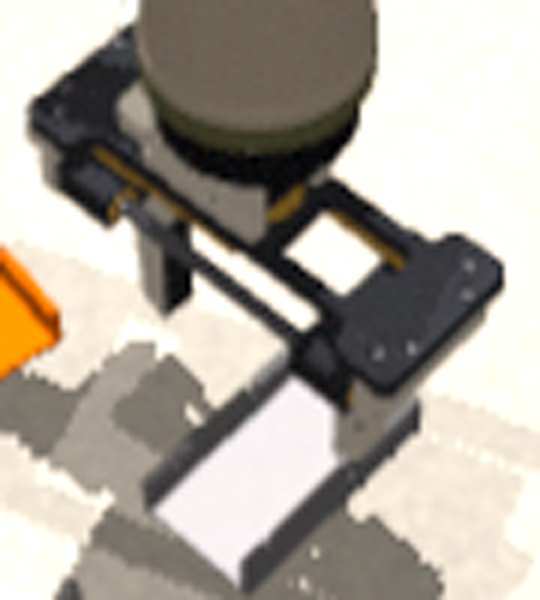

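The gripper straddles the tray: the fingers sit outside both walls, about mid-length. The next move lowers and closes.

Request:
play_rows(series=[[[-1, 0, 0, -0.035, 0], [-1, 0, 0, -0.055, 0], [-1, 0, 0, -0.07, 0], [-1, 0, 0, -0.072, 0], [-1, 0, 0, -0.072, 0]]])

```text
t: 2.9
tool_pos: [0.5057, -0.307, 0.0223]
orientation: [2.985, 0.975, 0.002]
force: [0.5, 0.2, 0.5]
opening: 0.0929
```

Request:
play_rows(series=[[[0.3, 0, 0, 0, 0], [0.6, 0, 0, 0, 0], [1, 0, 0, 0, 0], [1, 0, 0, 0, 0], [1, 0, 0, 0, 0], [1, 0, 0, 0, 0]]], force=20)

```text
t: 3.5
tool_pos: [0.5049, -0.3069, 0.0211]
orientation: [2.986, 0.974, 0.001]
force: [-0.3, -0.1, 3.5]
opening: 0.062
```

Request:
play_rows(series=[[[1, 0, 0, 0.03, 0], [1, 0, 0, 0.07, 0], [1, 0.005, 0.04, 0.1, 0.1], [1, 0.01, 0.085, 0.1, 0.2], [1, 0.015, 0.13, 0.1, 0.3], [1, 0.02, 0.175, 0.1, 0.4], [1, 0.025, 0.22, 0.1, 0.5], [1, 0.03, 0.255, 0.1, 0.6]]])

```text
t: 4.3
tool_pos: [0.5342, -0.0491, 0.1204]
orientation: [-2.56, -1.819, 0.0]
force: [0.3, -1.1, -1.2]
opening: 0.0617
```

Request:
play_rows(series=[[[1, 0.004, 0.02, 0, 0.07], [1, 0.006, 0.03, 0, 0.092], [1, 0.006, 0.03, 0, 0.092], [1, 0.006, 0.03, 0, 0.092], [1, 0.006, 0.03, 0, 0.092]]])

```text
t: 4.8
tool_pos: [0.5405, -0.0229, 0.1205]
orientation: [2.481, 1.927, -0.001]
force: [-0.6, -0.3, -0.5]
opening: 0.0618
```

Run:
```python
from h import *
s=sensors.read_state(); print(s["tool_pos"],s["orientation"],s["opening"])
for n,r in(("side",(260,360,165,255)),("top",(245,365,150,245))):
    c=cap(n); u0,u1,v0,v1=r
    cv2.imwrite(f"pics/p_{n}.png",cv2.resize(np.clip(c["color"][v0:v1,u0:u1,::-1]*1.6,0,255).astype(np.uint8),None,fx=6,fy=6,interpolation=cv2.INTER_CUBIC)[:600])
```

```text
[ 0.54051189 -0.02285868  0.12050936] [ 2.48141468e+00  1.92658142e+00 -6.15525516e-04] 0.06184307377844507
```

View pics/p_side.png

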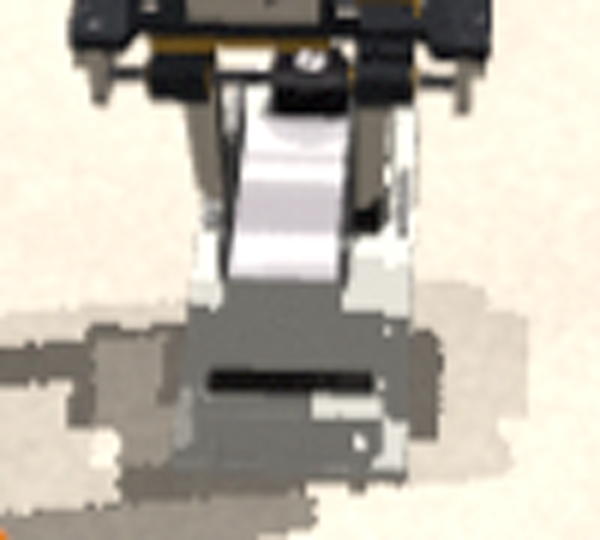

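View pics/p_top.png

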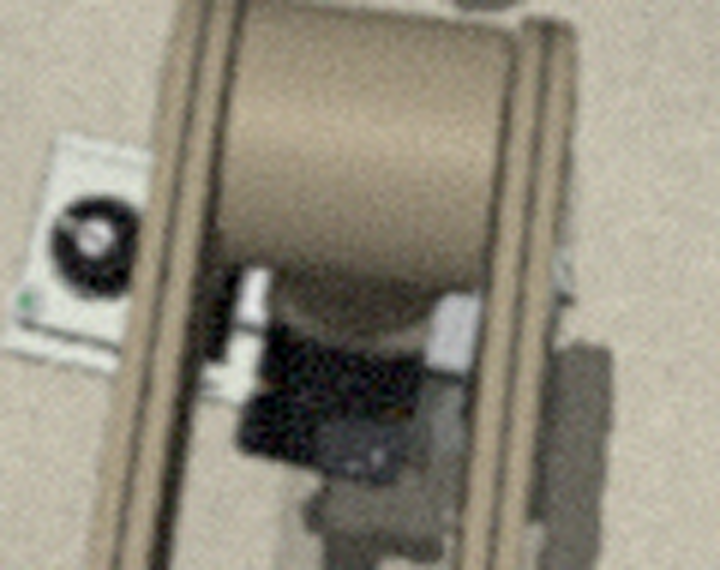

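The tray is lengthwise above the caster: in the side view its near end is at about row 275, with the fixed gasket slot at row 380. Now I lower it slowly.

Request:
play_rows(series=[[[1, 0, 0, -0.03, 0], [1, 0, 0, -0.055, 0], [1, 0, 0, -0.07, 0], [1, 0, 0, -0.078, 0], [1, 0, 0, -0.082, 0], [1, 0, 0, -0.084, 0], [1, 0, 0, -0.084, 0]]])

```text
t: 5.6
tool_pos: [0.5413, -0.0218, 0.0374]
orientation: [2.479, 1.929, 0.001]
force: [-0.0, 0.4, -1.0]
opening: 0.0619
```

Request:
play_rows(series=[[[1, 0, 0, -0.001, 0], [1, 0, 0, -0.002, 0], [1, 0, 0, -0.003, 0], [1, 0, 0, -0.003, 0]]])

```text
t: 6.0
tool_pos: [0.5406, -0.0216, 0.0336]
orientation: [-2.479, -1.93, -0.0]
force: [0.2, -0.4, -0.6]
opening: 0.0619
```

Request:
play_rows(series=[[[1, 0, 0, -0.001, 0], [1, 0, 0, -0.001, 0], [1, 0, 0, -0.0015, 0], [1, 0, 0, -0.0015, 0]]])

```text
t: 6.4
tool_pos: [0.5409, -0.0216, 0.033]
orientation: [2.479, 1.93, 0.0]
force: [-4.5, 0.6, 10.0]
opening: 0.0617
```

Request:
play_rows(series=[[[0.2, 0, 0, 0, 0], [-0.3, 0, 0, 0, 0], [-1, 0, 0, 0, 0], [-1, 0, 0, 0, 0], [-1, 0, 0, 0, 0]]])

```text
t: 6.9
tool_pos: [0.5406, -0.0216, 0.0319]
orientation: [-2.479, -1.93, 0.0]
force: [0.7, 0.3, 0.5]
opening: 0.0814
```

Request:
play_rows(series=[[[-1, 0, 0, 0.03, 0], [-1, 0, 0, 0.07, 0], [-1, 0, 0, 0.11, 0], [-1, -0.01, 0.03, 0.12, 0.14], [-1, -0.02, 0.08, 0.12, 0.28], [-1, -0.02, 0.13, 0.12, 0.42], [-1, -0.02, 0.17, 0.12, 0.56], [-1, -0.02, 0.21, 0.12, 0.7]]])

```text
t: 7.7
tool_pos: [0.5203, 0.1902, 0.1522]
orientation: [1.659, 2.668, 0.0]
force: [0.5, 0.2, 0.1]
opening: 0.0929
```

Run:
```python
from loc import *
for n,r in(("side",(260,360,165,255)),("top",(235,355,150,245))):
    c=cap(n); u0,u1,v0,v1=r; save(c,"q_"+n)
    cv2.imwrite(f"pics/q_{n}.png",cv2.resize(np.clip(c["color"][v0:v1,u0:u1,::-1]*1.6,0,255).astype(np.uint8),None,fx=6,fy=6,interpolation=cv2.INTER_CUBIC)[:600])
    if n=="top":
        for th in(50,65): [print(o) for o in darkrims(c,(284,332,175,225),th,.036)]
```

```text
[ 5.70778e+02  3.81650e+01  4.99130e+01  1.04200e+01 -1.81000e-01]
[ 5.23058e+02 -8.89370e+01  7.98990e+01  1.49190e+01 -2.45000e-01]
[ 5.70219e+02  3.48840e+01  5.46580e+01  1.19240e+01 -6.00000e-03]
[574.909   9.345  19.016   3.051   1.36 ]
[568.727 -16.358  12.255   3.17    1.234]
[562.443 -38.709  25.047   2.719   1.338]
[ 5.22974e+02 -8.88400e+01  8.18230e+01  1.65530e+01 -2.48000e-01]
[557.507 -58.019   6.45    3.508   1.559]
[515.48    8.091  51.43    4.004   1.303]
[504.165 -36.653  32.457   4.594   1.324]
[498.518 -60.88    8.828   2.439   1.093]
```

View pics/q_side.png

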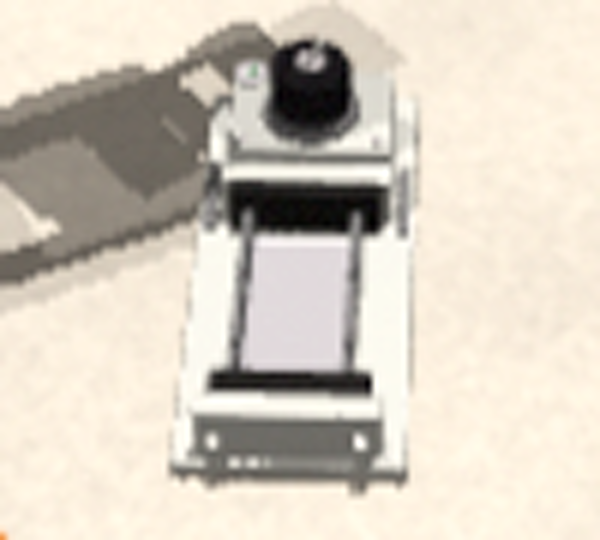

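View pics/q_top.png

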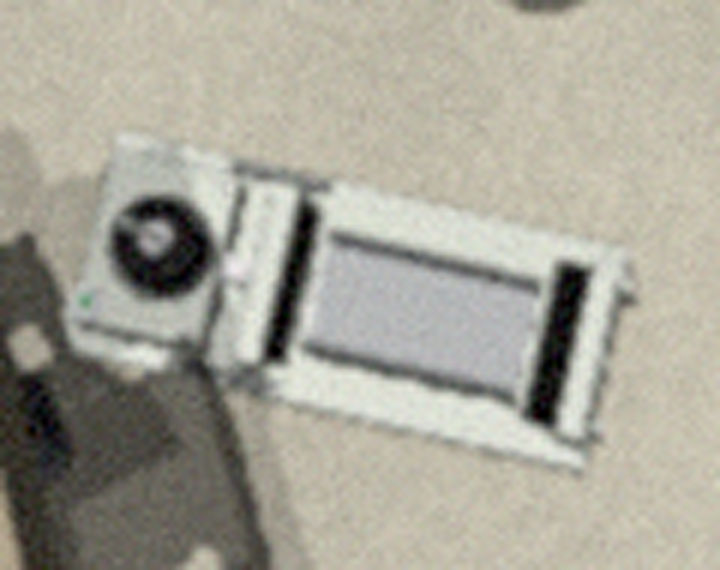

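The tray is in the bed between the gaskets, in the top view rims at about (283..325, 190..216). It is straight and has a small gap at each end. Now to the knob.

Request:
play_rows(series=[[[-1, 0.02, -0.035, 0, 0], [-1, 0.04, -0.07, 0, 0], [-1, 0.053, -0.084, 0, 0], [-1, 0.053, -0.084, -0.03, 0], [-1, 0.053, -0.084, -0.06, 0], [-1, 0.053, -0.084, -0.08, 0], [-1, 0.053, -0.084, -0.09, 0], [-1, 0.053, -0.084, -0.09, 0]]])

```text
t: 8.6
tool_pos: [0.5723, 0.1039, 0.0604]
orientation: [-1.667, -2.659, 0.003]
force: [-1.1, 0.6, -0.4]
opening: 0.0932
```

Request:
play_rows(series=[[[0.4, 0, 0, 0, 0], [1, 0, 0, 0, 0], [1, 0, 0, 0, 0], [1, 0, 0, 0, 0], [1, 0, 0, 0, 0], [1, 0, 0, 0, 0], [1, 0, 0, 0, 0]]], force=15)

```text
t: 9.3
tool_pos: [0.5752, 0.1051, 0.0627]
orientation: [1.666, 2.661, 0.005]
force: [4.5, 2.6, -4.9]
opening: 0.0436
```

Run:
```python
from h import *
s=sensors.read_state(); print(s["tool_pos"],s["orientation"],s["opening"],s["force"],s["wrist_torque"])
```

```text
[0.57516778 0.10507295 0.06269246] [1.66600921 2.66070831 0.00480257] 0.04362590093432234 [ 4.54033799  2.60117915 -4.89594785] [ 0.23986582 -0.51596065  0.03719775]
```

Request:
play_rows(series=[[[1, 0.002, 0.001, 0, 0], [1, 0.002, 0.001, 0, 0], [1, 0.002, 0.001, 0, 0]]])

```text
t: 9.6
tool_pos: [0.5754, 0.1052, 0.0626]
orientation: [-1.667, -2.662, 0.001]
force: [-3.1, -1.4, 5.8]
opening: 0.044
```

Run:
```python
from h import *
s=sensors.read_state(); print(s["tool_pos"],s["opening"],s["force"],s["wrist_torque"])
```

```text
[0.575358   0.10515263 0.0625572 ] 0.044039030891355906 [-3.08002765 -1.43965423  5.80705499] [-0.2711798   0.75158568  0.01991276]
```

Request:
play_rows(series=[[[0, -0.0008, -0.0004, 0, 0], [-1, -0.0008, -0.0004, 0, 0], [-1, -0.0008, -0.0004, 0, 0], [-1, -0.0008, -0.0004, 0, 0.14], [-1, -0.0008, -0.0004, 0, 0.28], [-1, -0.0008, -0.0004, 0, 0.42], [-1, -0.0008, -0.0004, 0, 0.56], [-1, -0.0008, -0.0004, 0, 0.7]]])

```text
t: 10.4
tool_pos: [0.5748, 0.105, 0.062]
orientation: [-0.644, -3.075, 0.0]
force: [-0.5, 0.0, 0.1]
opening: 0.092
```

Request:
play_rows(series=[[[-1, 0, 0, 0, 0.14], [-1, 0, 0, 0, 0.28], [-1, 0, 0, 0, 0.42], [-1, 0, 0, 0, 0.56], [-1, 0, 0, 0, 0.7], [-1, 0, 0, 0, 0.84], [-1, 0, 0, 0, 0.87], [-1, 0, 0, 0, 0.87]]])

```text
t: 11.2
tool_pos: [0.5747, 0.105, 0.0619]
orientation: [0.703, -3.062, -0.0]
force: [0.1, -0.7, -0.4]
opening: 0.0934
```

Request:
play_rows(series=[[[0.4, 0, 0, 0, 0], [1, 0, 0, 0, 0], [1, 0, 0, 0, 0], [1, 0, 0, 0, 0], [1, 0, 0, 0, 0], [1, 0, 0, 0, 0], [1, 0, 0, 0, 0]]])

```text
t: 11.9
tool_pos: [0.5738, 0.1071, 0.0621]
orientation: [0.702, -3.061, -0.006]
force: [-3.3, 5.3, 3.4]
opening: 0.0435
```

```bash
cat > s.py <<'E'
from h import *
s=sensors.read_state(); o=s["orientation"]; p=np.arctan2(o[1],o[0])
R=cv2.Rodrigues(np.array(o,float))[0]; y=R[:2,1]
print("t%.2f"%s["t"],"pos",s["tool_pos"].round(4),"jaw%.3f"%np.arctan2(R[1,1],R[0,1]),"open%.4f"%s["opening"],"F",s["force"].round(1),"Fjaw%.1f Fperp%.1f"%(y@s["force"][:2],y[0]*s["force"][1]-y[1]*s["force"][0]),"T",s["wrist_torque"].round(3),"q6",s["q"][5].round(3),"tq6",np.round(s["joint_torque"][5],3))
E
python3 s.py
```

```text
t11.90 pos [0.5738 0.1071 0.0621] jaw2.022 open0.0435 F [-3.3  5.3  3.4] Fjaw6.2 Fperp0.6 T [ 0.958  0.549 -0.005] q6 -1.929 tq6 0.003
```

Request:
play_rows(series=[[[1, -0.0007, 0.0016, 0, 0], [1, -0.0007, 0.0016, 0, 0], [1, -0.0007, 0.0016, 0, 0]]], force=40)

```text
t: 12.2
tool_pos: [0.5738, 0.1072, 0.0621]
orientation: [0.703, -3.061, -0.002]
force: [-2.6, 5.3, 1.8]
opening: 0.0435
```

```bash
python3 s.py
```

```text
t12.20 pos [0.5738 0.1072 0.0621] jaw2.022 open0.0435 F [-2.6  5.3  1.8] Fjaw5.9 Fperp0.1 T [0.903 0.611 0.003] q6 -1.926 tq6 0.025
```

Request:
play_rows(series=[[[1, -0.0005, 0.001, 0, 0], [1, -0.0005, 0.001, 0, 0], [1, -0.0005, 0.001, 0, 0]]])

```text
t: 12.5
tool_pos: [0.5737, 0.1073, 0.0621]
orientation: [-0.702, 3.062, -0.0]
force: [-0.4, 0.2, 1.5]
opening: 0.0433
```

```bash
python3 s.py
```

```text
t12.50 pos [0.5737 0.1073 0.0621] jaw2.022 open0.0433 F [-0.4  0.2  1.5] Fjaw0.3 Fperp0.3 T [0.132 0.168 0.031] q6 -1.925 tq6 0.029
```

Grip is centred. Start turning clockwise, modestly at first.

Request:
play_rows(series=[[[1, 0, 0, 0, -0.05], [1, 0, 0, 0, -0.1], [1, 0, 0, 0, -0.15], [1, 0, 0, 0, -0.2], [1, 0, 0, 0, -0.25], [1, 0, 0, 0, -0.3], [1, 0, 0, 0, -0.35], [1, 0, 0, 0, -0.4]]])

```text
t: 13.3
tool_pos: [0.5737, 0.1075, 0.0621]
orientation: [-0.077, 3.141, -0.0]
force: [-1.4, 1.0, 1.2]
opening: 0.0434
```

```bash
python3 s.py
python3 - <<'E'
from h import *
for n,r in(("side",(260,360,165,255)),):
    c=cap(n); u0,u1,v0,v1=r
    cv2.imwrite(f"pics/r_{n}.png",cv2.resize(np.clip(c["color"][v0:v1,u0:u1,::-1]*1.6,0,255).astype(np.uint8),None,fx=6,fy=6,interpolation=cv2.INTER_CUBIC)[:600])
E
```

```text
t13.30 pos [0.5737 0.1075 0.0621] jaw1.620 open0.0434 F [-1.4  1.   1.2] Fjaw1.1 Fperp1.4 T [0.233 0.256 0.252] q6 -1.523 tq6 -0.823
```

View pics/r_side.png

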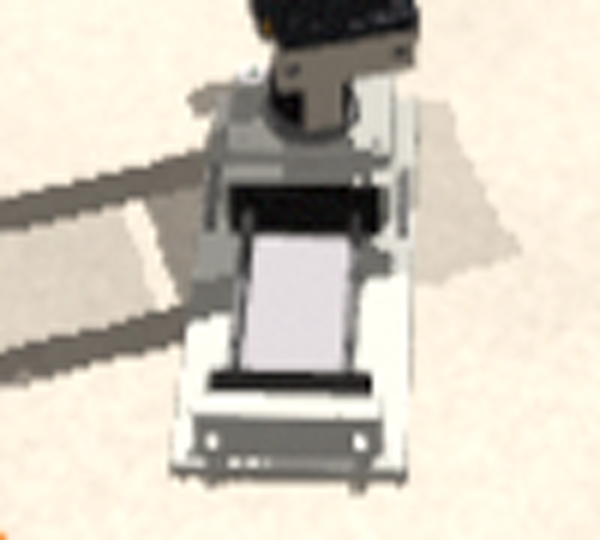

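Wrist Tz is 0.25 N m, so the knob is turning with the jaws. The gripper encloses the knob at about (312,185).

Request:
play_rows(series=[[[1, 0, 0, 0, -0.07], [1, 0, 0, 0, -0.14], [1, 0, 0, 0, -0.21], [1, 0, 0, 0, -0.28], [1, 0, 0, 0, -0.35], [1, 0, 0, 0, -0.42], [1, 0, 0, 0, -0.49], [1, 0, 0, 0, -0.56]]])

```text
t: 14.15
tool_pos: [0.5738, 0.1078, 0.0622]
orientation: [0.793, 3.04, 0.001]
force: [-0.6, 2.7, 0.2]
opening: 0.0433
```

```bash
python3 s.py
```

```text
t14.15 pos [0.5738 0.1078 0.0622] jaw1.060 open0.0433 F [-0.6  2.7  0.2] Fjaw2.0 Fperp1.9 T [0.394 0.161 0.217] q6 -0.963 tq6 -1.24
```

Request:
play_rows(series=[[[1, 0, 0, 0, -0.07], [1, 0, 0, 0, -0.14], [1, 0, 0, 0, -0.21], [1, 0, 0, 0, -0.28], [1, 0, 0, 0, -0.35], [1, 0, 0, 0, -0.42], [1, 0, 0, 0, -0.42]]])

```text
t: 14.85
tool_pos: [0.5739, 0.1079, 0.0622]
orientation: [1.407, 2.809, 0.001]
force: [0.6, 2.4, -0.5]
opening: 0.0434
```

```bash
python3 s.py
```

```text
t14.85 pos [0.5739 0.1079 0.0622] jaw0.642 open0.0434 F [ 0.6  2.4 -0.5] Fjaw1.9 Fperp1.6 T [ 0.66  -0.134  0.046] q6 -0.544 tq6 1.385
```

Request:
play_rows(series=[[[1, 0, 0, 0, -0.05], [1, 0, 0, 0, -0.1], [1, 0, 0, 0, -0.15], [1, 0, 0, 0, -0.2]]])

```text
t: 15.25
tool_pos: [0.5739, 0.1079, 0.0621]
orientation: [1.679, 2.655, 0.001]
force: [2.2, 3.5, -0.3]
opening: 0.0435
```

```bash
python3 s.py
python3 - <<'E'
from h import *
for n,r in(("side",(260,360,165,255)),("top",(235,355,150,245))):
    c=cap(n); u0,u1,v0,v1=r
    cv2.imwrite(f"pics/u_{n}.png",cv2.resize(np.clip(c["color"][v0:v1,u0:u1,::-1]*1.6,0,255).astype(np.uint8),None,fx=6,fy=6,interpolation=cv2.INTER_CUBIC)[:600])
E
```

```text
t15.25 pos [0.5739 0.1079 0.0621] jaw0.443 open0.0435 F [ 2.2  3.5 -0.3] Fjaw3.5 Fperp2.2 T [ 0.588 -0.121  0.291] q6 -0.346 tq6 -0.823
```

View pics/u_side.png

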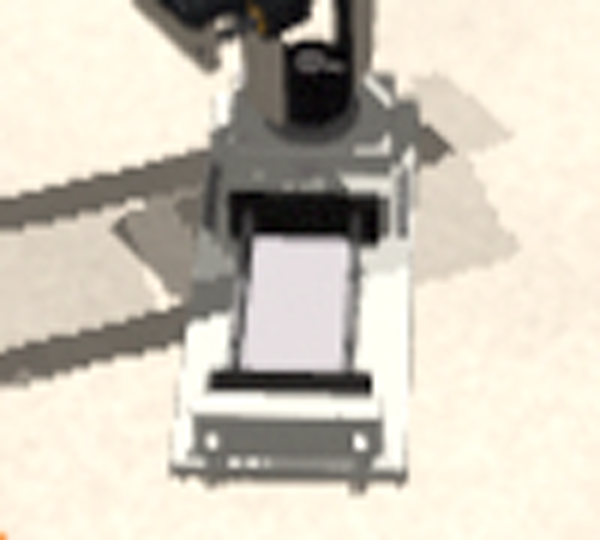

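View pics/u_top.png

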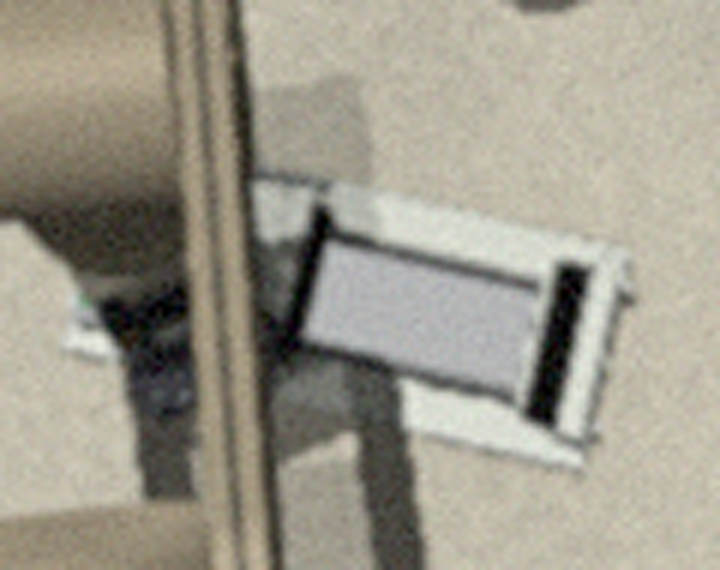

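The sliding wall has reached the tray (top view at about (310,290)). A gap of about 5 mm remains at the fixed gasket, near column 540.

Request:
play_rows(series=[[[1, 0.0002, 0.0004, 0, -0.05], [1, 0.0004, 0.0007, 0, -0.1], [1, 0.0004, 0.0007, 0, -0.15], [1, 0.0004, 0.0007, 0, -0.2], [1, 0.0004, 0.0007, 0, -0.25], [1, 0.0004, 0.0007, 0, -0.3]]])

```text
t: 15.95
tool_pos: [0.5742, 0.1081, 0.0622]
orientation: [2.056, 2.375, -0.0]
force: [0.3, 3.3, -0.9]
opening: 0.0431
```

```bash
python3 s.py
```

```text
t15.95 pos [0.5742 0.1081 0.0622] jaw0.144 open0.0431 F [ 0.3  3.3 -0.9] Fjaw0.7 Fperp3.2 T [0.273 0.028 0.194] q6 -0.045 tq6 -0.822
```

Request:
play_rows(series=[[[1, 0, 0, 0, -0.05], [1, 0, 0, 0, -0.1], [1, 0, 0, 0, -0.15]]])

```text
t: 16.25
tool_pos: [0.5742, 0.108, 0.0622]
orientation: [2.228, 2.214, 0.0]
force: [1.1, 2.9, 0.4]
opening: 0.0432
```

```bash
python3 s.py
```

```text
t16.25 pos [0.5742 0.108  0.0622] jaw-0.006 open0.0432 F [1.1 2.9 0.4] Fjaw1.1 Fperp3.0 T [ 0.314 -0.075  0.231] q6 0.105 tq6 -0.822
```

Request:
play_rows(series=[[[1, 0, 0, 0, -0.05], [1, 0, 0, 0, -0.1], [1, 0, 0, 0, -0.15]]])

```text
t: 16.55
tool_pos: [0.5743, 0.108, 0.0622]
orientation: [2.388, 2.041, 0.0]
force: [1.0, 1.5, -1.4]
opening: 0.0435
```

```bash
python3 s.py
```

```text
t16.55 pos [0.5743 0.108  0.0622] jaw-0.156 open0.0435 F [ 1.   1.5 -1.4] Fjaw0.7 Fperp1.6 T [ 0.206 -0.064  0.19 ] q6 0.255 tq6 -0.821
```

Request:
play_rows(series=[[[1, 0, 0, 0, -0.05], [1, 0, 0, 0, -0.1], [1, 0, 0, 0, -0.15]]])

```text
t: 16.85
tool_pos: [0.5744, 0.108, 0.0622]
orientation: [2.534, 1.856, 0.0]
force: [1.4, 2.0, -0.4]
opening: 0.0435
```

```bash
python3 s.py
```

```text
t16.85 pos [0.5744 0.108  0.0622] jaw-0.306 open0.0435 F [ 1.4  2.  -0.4] Fjaw0.7 Fperp2.3 T [ 0.261 -0.213  0.227] q6 0.405 tq6 -0.822
```

Request:
play_rows(series=[[[1, 0, 0, 0, -0.05], [1, 0, 0, 0, -0.1], [1, 0, 0, 0, -0.15]]])

```text
t: 17.15
tool_pos: [0.5744, 0.108, 0.0622]
orientation: [2.666, 1.661, 0.001]
force: [0.9, 1.3, -1.8]
opening: 0.0432
```

```bash
python3 s.py
python3 - <<'E'
from h import *
for n,r in(("side",(260,360,165,255)),("top",(235,355,150,245))):
    c=cap(n); u0,u1,v0,v1=r
    cv2.imwrite(f"pics/w_{n}.png",cv2.resize(np.clip(c["color"][v0:v1,u0:u1,::-1]*1.6,0,255).astype(np.uint8),None,fx=6,fy=6,interpolation=cv2.INTER_CUBIC)[:600])
E
```

```text
t17.15 pos [0.5744 0.108  0.0622] jaw-0.456 open0.0432 F [ 0.9  1.3 -1.8] Fjaw0.3 Fperp1.6 T [ 0.201 -0.212  0.214] q6 0.555 tq6 -0.822
```

View pics/w_top.png

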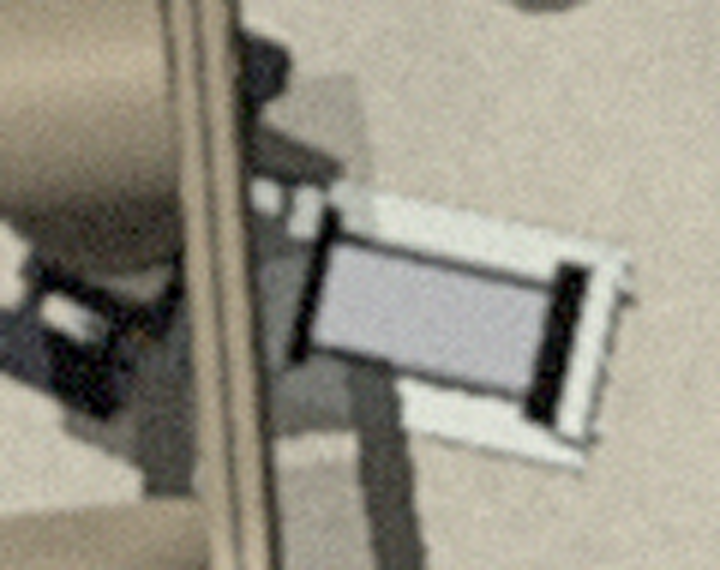

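View pics/w_side.png

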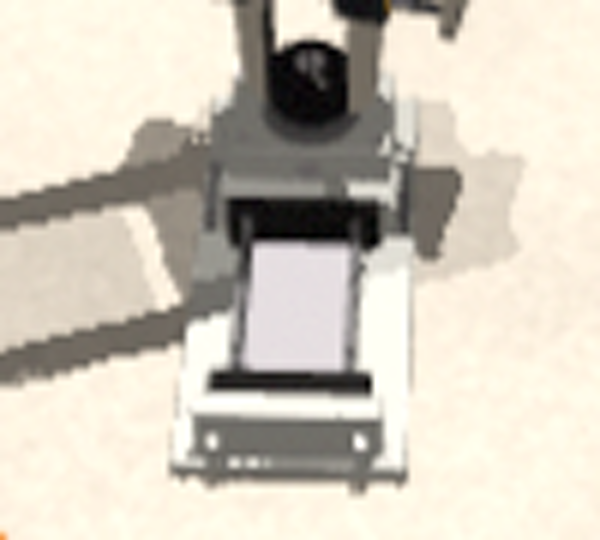

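The tray is now almost at the fixed gasket (top view column 548), so I use smaller steps.

Request:
play_rows(series=[[[1, 0, 0, 0, -0.05], [1, 0, 0, 0, -0.1]]])

```text
t: 17.45
tool_pos: [0.5744, 0.108, 0.0622]
orientation: [2.745, 1.526, 0.001]
force: [3.0, 1.0, -2.1]
opening: 0.0434
```

```bash
python3 s.py
```

```text
t17.45 pos [0.5744 0.108  0.0622] jaw-0.556 open0.0434 F [ 3.   1.  -2.1] Fjaw2.0 Fperp2.5 T [ 0.112 -0.376  0.224] q6 0.655 tq6 -0.902
```

Request:
play_rows(series=[[[1, 0, 0, 0, -0.05], [1, 0, 0, 0, -0.1]]])

```text
t: 17.65
tool_pos: [0.5745, 0.1079, 0.0622]
orientation: [2.818, 1.387, 0.001]
force: [3.4, 0.5, -1.9]
opening: 0.0433
```

```bash
python3 s.py
```

```text
t17.65 pos [0.5745 0.1079 0.0622] jaw-0.656 open0.0433 F [ 3.4  0.5 -1.9] Fjaw2.4 Fperp2.4 T [ 0.136 -0.388  0.202] q6 0.755 tq6 -0.799
```

Request:
play_rows(series=[[[1, 0, 0, 0, -0.05], [1, 0, 0, 0, -0.1]]])

```text
t: 17.85
tool_pos: [0.5745, 0.1079, 0.0622]
orientation: [2.884, 1.244, 0.001]
force: [3.0, 0.3, -2.4]
opening: 0.0435
```

```bash
python3 s.py
```

```text
t17.85 pos [0.5745 0.1079 0.0622] jaw-0.756 open0.0435 F [ 3.   0.3 -2.4] Fjaw2.0 Fperp2.3 T [ 0.094 -0.413  0.316] q6 0.855 tq6 -0.777
```

Request:
play_rows(series=[[[1, 0, 0, 0, -0.04], [1, 0, 0, 0, -0.08]]])

```text
t: 18.05
tool_pos: [0.5746, 0.1079, 0.0622]
orientation: [2.931, 1.129, 0.001]
force: [2.5, -0.0, -2.4]
opening: 0.0433
```

```bash
python3 s.py
```

```text
t18.05 pos [0.5746 0.1079 0.0622] jaw-0.836 open0.0433 F [ 2.5 -0.  -2.4] Fjaw1.7 Fperp1.9 T [ 0.055 -0.375  0.284] q6 0.934 tq6 -0.533
```

Request:
play_rows(series=[[[1, 0, 0, 0, -0.04], [1, 0, 0, 0, -0.08]]])

```text
t: 18.25
tool_pos: [0.5746, 0.1078, 0.0622]
orientation: [2.974, 1.011, 0.001]
force: [2.2, 0.5, -1.8]
opening: 0.0435
```

```bash
python3 s.py
```

```text
t18.25 pos [0.5746 0.1078 0.0622] jaw-0.916 open0.0435 F [ 2.2  0.5 -1.8] Fjaw0.9 Fperp2.0 T [ 0.036 -0.424  0.331] q6 1.014 tq6 -0.532
```

Request:
play_rows(series=[[[1, 0, 0, 0, -0.04], [1, 0, 0, 0, -0.08]]])

```text
t: 18.45
tool_pos: [0.5746, 0.1078, 0.0622]
orientation: [3.012, 0.891, 0.001]
force: [2.3, 0.2, -2.6]
opening: 0.0435
```

```bash
python3 s.py
```

```text
t18.45 pos [0.5746 0.1078 0.0622] jaw-0.996 open0.0435 F [ 2.3  0.2 -2.6] Fjaw1.1 Fperp2.1 T [ 0.066 -0.401  0.336] q6 1.094 tq6 -0.525
```

Request:
play_rows(series=[[[1, 0, 0, 0, -0.04], [1, 0, 0, 0, -0.08]]])

```text
t: 18.65
tool_pos: [0.5746, 0.1078, 0.0622]
orientation: [3.045, 0.77, 0.001]
force: [3.4, -0.1, -3.4]
opening: 0.0434
```

```bash
python3 s.py
```

```text
t18.65 pos [0.5746 0.1078 0.0622] jaw-1.076 open0.0434 F [ 3.4 -0.1 -3.4] Fjaw1.7 Fperp2.9 T [ 0.014 -0.467  0.326] q6 1.174 tq6 -0.564
```

Request:
play_rows(series=[[[1, 0, 0, 0, -0.04], [1, 0, 0, 0, -0.08]]])

```text
t: 18.85
tool_pos: [0.5746, 0.1078, 0.0622]
orientation: [3.073, 0.647, 0.002]
force: [2.9, -0.8, -2.9]
opening: 0.0433
```

```bash
python3 s.py
```

```text
t18.85 pos [0.5746 0.1078 0.0622] jaw-1.156 open0.0433 F [ 2.9 -0.8 -2.9] Fjaw1.9 Fperp2.4 T [ 0.022 -0.493  0.236] q6 1.254 tq6 -0.621
```

Request:
play_rows(series=[[[1, 0, 0, 0, -0.04], [1, 0, 0, 0, -0.08]]])

```text
t: 19.05
tool_pos: [0.5747, 0.1077, 0.0622]
orientation: [3.097, 0.524, 0.002]
force: [3.3, 0.4, -2.8]
opening: 0.0435
```

```bash
python3 s.py
```

```text
t19.05 pos [0.5747 0.1077 0.0622] jaw-1.236 open0.0435 F [ 3.3  0.4 -2.8] Fjaw0.7 Fperp3.2 T [ 0.017 -0.47   0.159] q6 1.334 tq6 -0.671
```

The torque is sinking, so the knob is riding the tooth. I'll go on in small steps.

Request:
play_rows(series=[[[1, 0, 0, 0, -0.04], [1, 0, 0, 0, -0.08]]])

```text
t: 19.25
tool_pos: [0.5747, 0.1077, 0.0622]
orientation: [3.115, 0.399, 0.002]
force: [3.0, -0.0, -3.0]
opening: 0.0434
```

```bash
python3 s.py
```

```text
t19.25 pos [0.5747 0.1077 0.0622] jaw-1.316 open0.0434 F [ 3. -0. -3.] Fjaw0.8 Fperp2.9 T [-0.048 -0.48   0.045] q6 1.414 tq6 -0.807
```

Request:
play_rows(series=[[[1, 0, 0, 0, -0.03], [1, 0, 0, 0, -0.06]]])

```text
t: 19.45
tool_pos: [0.5746, 0.1077, 0.0622]
orientation: [3.126, 0.302, 0.002]
force: [5.4, -1.3, -3.4]
opening: 0.0435
```

```bash
python3 s.py
```

```text
t19.45 pos [0.5746 0.1077 0.0622] jaw-1.378 open0.0435 F [ 5.4 -1.3 -3.4] Fjaw2.3 Fperp5.0 T [-0.381 -0.739 -0.173] q6 1.476 tq6 -0.906
```

Request:
play_rows(series=[[[1, 0, 0, 0, -0.03], [1, 0, 0, 0, -0.06]]])

```text
t: 19.65
tool_pos: [0.5746, 0.1077, 0.0622]
orientation: [3.134, 0.208, 0.002]
force: [5.0, -2.4, -2.9]
opening: 0.0434
```

```bash
python3 s.py
```

```text
t19.65 pos [0.5746 0.1077 0.0622] jaw-1.438 open0.0434 F [ 5.  -2.4 -2.9] Fjaw3.0 Fperp4.7 T [-0.412 -0.786  0.335] q6 1.536 tq6 -0.313
```

At t=19.45 the torque jumped negative, and it is back at 0.335 N m now: that is the first click. I stop and release.

Request:
play_rows(series=[[[0.3, 0, 0, 0, 0], [-0.5, 0, 0, 0, 0], [-1, 0, 0, 0, 0], [-1, 0, 0, 0, 0], [-1, 0, 0, 0, 0]]])

```text
t: 20.15
tool_pos: [0.5738, 0.1083, 0.0621]
orientation: [-3.135, -0.209, 0.001]
force: [0.0, -0.1, -0.6]
opening: 0.0711
```

Request:
play_rows(series=[[[-1, 0, 0, 0.03, 0], [-1, 0, 0, 0.07, 0], [-1, -0.01, 0.0, 0.11, 0], [-1, -0.05, 0.02, 0.13, 0], [-1, -0.08, 0.06, 0.13, 0], [-1, -0.1, 0.1, 0.13, 0], [-1, -0.11, 0.14, 0.13, 0], [-1, -0.11, 0.18, 0.13, 0]]])

```text
t: 20.95
tool_pos: [0.4626, 0.2898, 0.1927]
orientation: [-3.134, -0.209, -0.001]
force: [0.6, -0.2, 0.5]
opening: 0.0927
```

```bash
python3 s.py
python3 - <<'E'
from loc import *
for n,r in(("side",(260,360,165,255)),("top",(235,355,150,245))):
    c=cap(n); u0,u1,v0,v1=r; save(c,"full_"+n)
    cv2.imwrite(f"pics/x_{n}.png",cv2.resize(np.clip(c["color"][v0:v1,u0:u1,::-1]*1.6,0,255).astype(np.uint8),None,fx=6,fy=6,interpolation=cv2.INTER_CUBIC)[:600])
    if n=="side": cv2.imwrite("pics/x_knob.png",cv2.resize(c["color"][165:195,295:330,::-1],None,fx=16,fy=16,interpolation=cv2.INTER_CUBIC))
    if n=="top":
        for th in(55,65): [print(o) for o in darkrims(c,(284,332,175,225),th,.036)]
E
```

```text
t20.95 pos [0.4626 0.2898 0.1927] jaw-1.437 open0.0927 F [ 0.6 -0.2  0.5] Fjaw0.3 Fperp0.6 T [-0.063  0.112 -0.027] q6 1.903 tq6 -1.243
[ 5.52381e+02  2.95120e+01  8.07910e+01  1.13780e+01 -2.11000e-01]
[ 5.23216e+02 -8.77090e+01  8.07650e+01  1.93840e+01 -2.27000e-01]
[552.682  24.613  79.374  33.092  -0.   ]
[569.639 -11.717  16.315   2.431   1.409]
[564.534 -33.859  13.822   3.012   1.234]
[ 5.24092e+02 -8.43540e+01  8.19070e+01  2.58690e+01 -2.67000e-01]
[560.118 -49.118   7.443   2.507   1.559]
[557.41  -62.034  14.919   2.931   1.33 ]
[507.246 -26.083  63.864   4.666   1.333]
```

View pics/x_side.png

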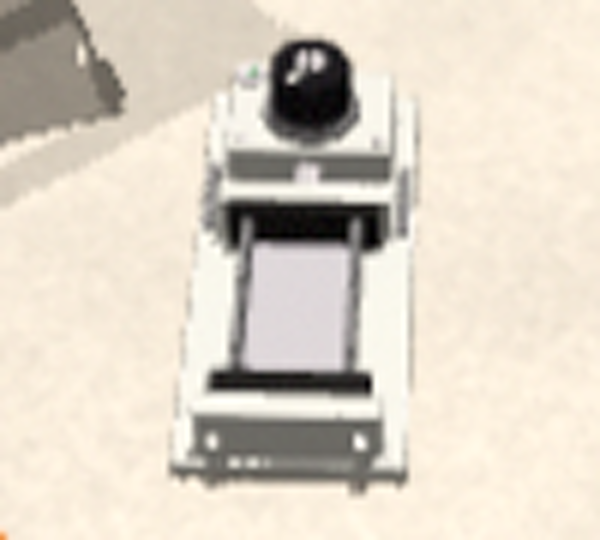

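View pics/x_top.png

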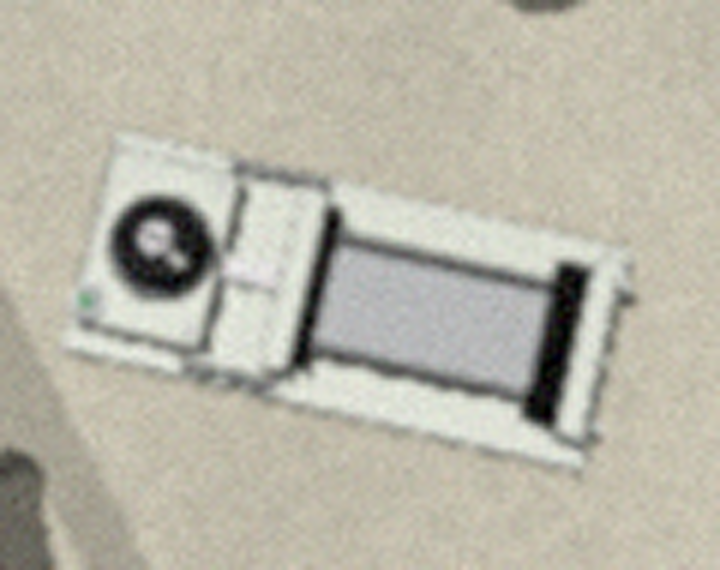

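View pics/x_knob.png

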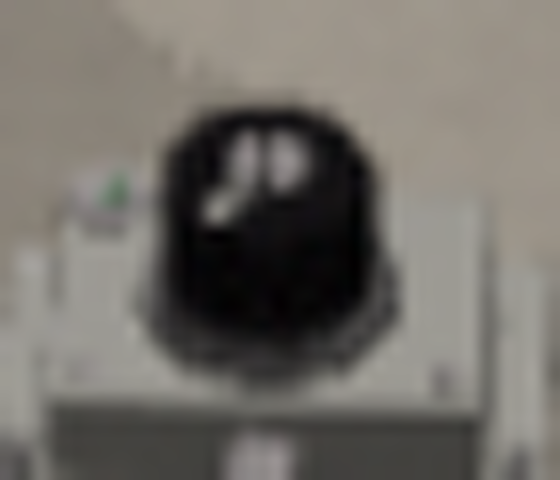

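View pics/full_top.png

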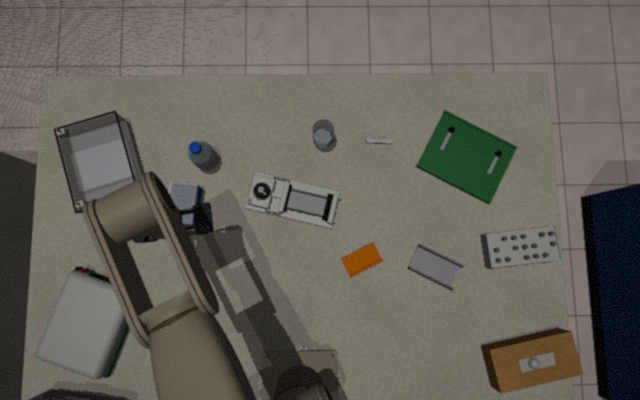

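The top view shows the tray clamped between both gaskets, rims at about columns 290–327. In the side view the knob's white line stands about 35° clockwise of the vertical spindle slot, which matches one click (30°). The bystanders that are in view, the bottle, beaker, comb and tip box, look unmoved, and the arm is clear of everything. Handing in.

Run:
```python
from plant import robot
print(robot.close_job())
```

```text
the job is handed in; nothing more can be done
None
```

I set the smaller grey tray in the caster and let go. Then I turned the knob about 3.5 rad clockwise in a single grip, stopped after the first click, let go and handed the job in at about 21 s.

**Click:** The torque rose to about 0.33 N m, then sank to 0.045. It jerked to −0.17 and came back to 0.335, and I stopped turning there.

**Last pictures:**
- The tray lies straight and flat on the bed, with a gasket against each end. It is about 2 mm off the middle line.
- The knob's white line is about 35° past the spindle slot. That fits one click (30°), but it is read from a coarse image.
- The bystanders look unmoved, though the arm partly hid the tip box in the last top view.
- The gripper was clear of everything.

**Not checked:** The clamping force on the tray cannot be measured; I inferred it from the torque and the pictures. My camera measurement put the sliding gasket about 2 mm closer to the bed point than the task text says, so I centred the tray on the measured gap instead.

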